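Open the filter bay of the bench vacuum station

ROBOT

A 6-joint arm with a two-finger parallel gripper is mounted at the origin on the work surface. World frame = base frame: x ahead of the robot, y to its left, z up, the work surface at z = 0. Lengths are in m, angles in rad, forces in N, time in s.
With the tool pointing down it reaches from about 0.25 to 0.85 m from the base axis. Payload 12.5 kg.
Tool frame: the origin (TCP) lies at the centre of the arm's flange, where the gripper is bolted on; the fingertips stand bot.tcp_to_tips ahead of it and the grasp point (between the pads) lies 167 mm ahead of it (bot.tcp_to_tips is the distance from the TCP to the fingertips, in m); z points along the fingers, y is the line along which they close (so a half turn about z gives the same grasp; the last joint's range is limited). The gripper opens to 93 mm and grips with 3 to 60 N. Pads are 15 mm wide; open, the fingers measure 128 mm over their backs; the gripper's body (75 mm by 188 mm) begins 65 mm behind the grasp point.
Start: joints at [-1.265, 0.351, 1.652, -0, 1.139, -0.085], TCP at [0.21, -0.509, 0.405] pointing down, gripper open.
Joint ranges: [-2.75, 2.75], [-0.79, 2.1], [0.01, 2.65], [-1.57, 4.71], [0.07, 3.14], [-2.87, 2.87]. Speed limits (rad/s): [2.22, 2.22, 2.79, 3.14, 3.14, 3.14].

INTERFACE

Orientations are given as a unit quaternion [w, x, y, z].
In Python, from bench import bot, imaging gives the robot as it stands.
- The arm moves only by the tool apply_moves, never from a script. Its argument "moves" is a list of rows, each a list of 3 entries, a list of its own where there are three numbers: the opening, from 0 (shut) to 1 (fully open), then the shift along the world's x, y, z in mm, then the turn about the world's z in rad. A call has 1 to 20 rows; each row is the pose to reach, as a shift and turn from the pose commanded when the call began; what a row does not reach only later rows make up. A row lasts 1/8 s, in which the tool goes at most 62.5 mm and 10.7 degrees, less where a joint would pass 70% of its speed; a pose out of reach is approached as far as the arm can. A call with a gripper value outside its range is refused whole. The fingers move at their own pace and stop on an object; "grip_force" is the grip in N (left out, the last holds). Time passes only in rows, so rows that repeat a pose let the fingers close. It gives the time, the measured TCP pose, the force, the opening and the grip force at its end, in the units of the state.
- bot.get_obs(): the state, without advancing time (a new reading comes with each control period).
- imaging.snapshot(name): name is "scene" or "top" or "wrist"; returns (picture, depth): 400x640x3 uint8, red, green, blue; 400x640 float32, m along the optical axis (not along the pixel's ray), 0 where there is no reading.
- imaging.get_calibration(name): a dict with "fx", "fy", "cx", "cy" (pixels), "xyz" and "rotation" of the camera in the world. Camera axes: x right, y down, z forward; pixel columns grow to the right and rows downward; lengths in m; the calibration is good to about 2 mm. A picture is of the moment at which its call begins: read the wrist's pose just before it. get_calibration takes no time and is no camera call; for the wrist camera it gives the pose at the moment of the call.
- bot.sign_off(): hands the job in; it is judged then, once.
The state is a dict: "t": time; "q": joint angles; "qvel": joint speeds; "joint_efforts": joint torques, N m; "eef_pos": TCP position; "tcp_rot": TCP orientation; "contact_force": force on the tool from outside, world axes, zero at the start; "ft_torque": the same for the moment, N m; "grip_width": finger opening in m; "grasp_force": force on a finger pad.
Only numpy, scipy, OpenCV 4.12 (cv2) and the standard library are available. Lean on these libraries where they do the work, as an engineer would, in place of code of your own. Each camera call takes 0.05 s, during which the arm holds its last target. There are 200 camera calls.

TASK

The filter in the bench vacuum station needs changing: press the orange snap tab all the way down, then push the blue filter cover, without lifting it, along its runners over the pressed tab until the whole cover is out of the grey seat rails and lies flat on the parking deck, and take your hand away. Leave the bottle, jar, tip box and tube rack where they stand.

Things in the scene. Friction and masses are not known exactly. Their poses are not given: they have to be found in the camera images.
- station: Low white vacuum station, fixed on the bench: 170 mm (its x) by 380 mm (its y), deck top 55 mm above the bench. Origin: centre of its underside. x points away from its front panel (display, blue knobs), z up, y along its length: the way the cover slides off. All along, the cover rides on two runners 3 mm above the deck, at x = +-45 to 55 mm.
- seat (a point): Centre of the cover's seat, at runner height: (0, -75, 58) mm in the station's frame, axes as the station's. Grey rails with lips over the cover's flange stand at both sides, from 55 mm behind (-y) to 55 mm ahead of it, 15 mm above the deck. Back stop 56.5 to 62.5 mm behind, 9 mm above the deck; bare deck behind that. The filter lies below.
- park (a point): Middle of the parking deck, at runner height: (0, 75, 58) mm in the station's frame. 9 mm high kerbs at both sides (inner faces at x = +-62 mm), 12 mm high end stop 105 mm ahead (+y). The cover is out of the seat rails once its origin is no more than 40 mm short (-y) of this point; against the end stop it is 50 mm past it.
- cover: Blue filter cover, about 0.2 kg, loose: flange plate 110 x 110 x 6 mm with a hood 92 mm (x) by 90 mm (y) by 25 mm high on its middle, vent slots on top. Origin: centre of its underside, starts at the seat point; axes as the station's while seated. Push on the hood's upright back face, 45 mm behind (-y) the origin. Blocked while the tab is up; then slides with 1 to 2 N.
- tab_top (a point): Centre of the top face of the orange snap tab, 44 mm (station x) by 36 mm (station y), flat, just in front of the cover's +y edge; its axes are the station's. Tab up: about 64 mm above the bench (9 above the deck); pressed fully in: 56 mm.
- tab (a joint): Travel of the snap tab straight down, m: 0 fully up, 0.008 fully pressed in (rigid stop there). It yields to about 5 N and stays where it is pressed; it frees the cover from about 0.0065 on.
- reagent: Amber bottle with white cap, 48 mm across, 85 mm high, loose, to be left alone. Origin: centre of its underside.
- jar: White jar with red lid, 54 mm across, 65 mm high, loose, to be left alone. Origin: centre of its underside.
- tipbox: Yellow and white tip box, 72 x 72 x 54 mm, loose, to be left alone. Origin: centre of its underside.
- tuberack: Grey rack with capped tubes, 60 x 90 x 42 mm, loose, to be left alone. Origin: centre of its underside.
Not all that is in view belongs to the job. There is more than one size of the cover; the job needs the middle-sized.

How it is judged:
On the way, in this order (a step that is already met when the one before it is completed fails the run):
1. the snap tab is pressed in (at least 6.5 mm) while the cover is still on its seat (value of joint tab above 0.0065 m and y of cover in the frame of station below -0.065 m), for 0.2 s.
2. the cover is pushed off its seat, out of the seat rails (y of cover in the frame of station above 0.032 m), for 0.2 s.
At the end, for the whole second after the job is handed in: The cover lies flat (within 0.08 rad and 5 mm of height) and at rest on the parking deck's runners, its origin more than 32 mm along +y of the station's centre, so that it is out of the seat rails (y of cover in the frame of station between 0.032 and 0.13 m and z of cover in the frame of station between 0.053 and 0.063 m and angle between cover's own z axis and vertical below 0.08 rad and linear speed of cover below 0.01 m/s); the robot touches nothing.
It fails at once if the cover is lifted more than 10 mm or tipped (z of cover in the frame of station above 0.068 m or angle between cover's own z axis and vertical above 0.25 rad).
It fails at once if a bystander is moved more than 20 mm (distance of any of reagent, jar, tipbox, tuberack from where it was at the start of the episode above 0.02 m).
It also fails if it takes over 42 s, if anything falls off the work surface, if the arm or the gripper's body presses on something with over 40 N, if the wrist force passes 120 N, or if a joint passes its speed limit or range.

## Working session

There is one attempt and no reset: what is moved stays moved. The work goes in short steps, Python scripts to look and compute and a tool call to move; the robot and the scene stay as the last step left them, time stands still between calls to the robot, and variables do not carry over. Pictures are saved under pics/ and viewed, at most 10 in all, crops included, and the job is handed in when it is done.

Besides the shell and the picture viewer there is one more tool, called after "Request:" as name(argument=value, ...) on one line, values as JSON. apply_moves: Moves the arm, as the interface text tells. Its arguments: {"type":"object","properties":{"moves":{"type":"array"},"grip_force":{"type":"number"}},"required":["moves"]}

```bash
mkdir -p pics
python3 - <<'E'
from bench import bot, imaging
import cv2,numpy as np
o=bot.get_obs();print(o['t'],o['eef_pos'],o['tcp_rot'],o['grip_width'],bot.tcp_to_tips)
for n in("scene","top"):
    p,d=imaging.snapshot(n);cv2.imwrite(f"pics/{n}0.png",p[...,::-1]);np.savez(f"{n}0.npz",p=p,d=d);c=imaging.get_calibration(n);print(n,c)
E
```

```text
0.0 [ 0.20948359 -0.50841454  0.40419785] [-5.80636174e-04  9.80971469e-01  1.94151068e-01 -6.03406983e-05] 0.09286769156206191 0.1861
scene {'fx': 432.19890278137854, 'fy': 432.19890278137854, 'cx': 313.36305058621906, 'cy': 195.85915762671866, 'xyz': array([ 1.18524656, -0.00250286,  1.03274639]), 'rotation': array([-0.20719765,  0.68415124,  0.67198066, -0.19351537])}
top {'fx': 381.5862856085432, 'fy': 381.5862856085432, 'cx': 319.0270795003274, 'cy': 196.55127016182408, 'xyz': array([0.45080193, 0.01444385, 0.98759815]), 'rotation': array([ 0.04042117, -0.70073152,  0.7113541 , -0.03628787])}
```

View pics/top0.png

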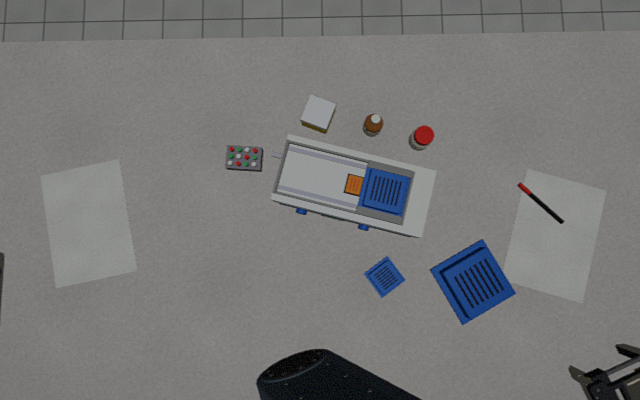

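View pics/scene0.png

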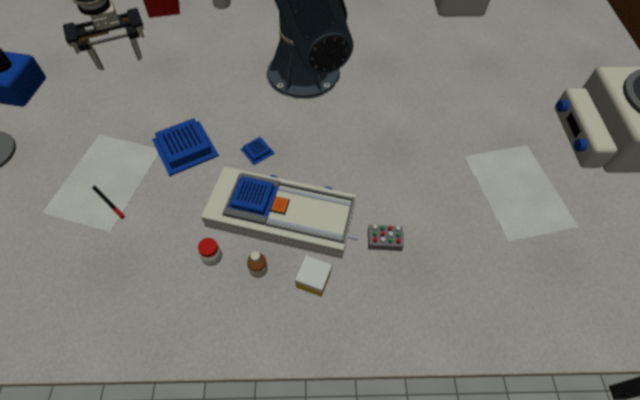

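The top view shows the station in the middle, with the cover in its seat at about (384,190) and the orange tab at (354,184). Station +y points image-left and slightly up. The tip box (319,113), bottle (373,124) and jar (422,137) stand beyond it, and the tube rack (244,157) is off its +y end. The blue pieces at (384,277) and (473,282) are decoys. The scene view agrees.

```bash
cat > h.py <<'E'
import numpy as np,cv2
from scipy.spatial.transform import Rotation as R
from bench import imaging
def cam(n):
    c=imaging.get_calibration(n);q=c['rotation'];return c,R.from_quat([q[1],q[2],q[3],q[0]]).as_matrix()
def plane(n,uv,z):
    c,M=cam(n);uv=np.atleast_2d(uv).astype(float)
    r=np.c_[(uv[:,0]-c['cx'])/c['fx'],(uv[:,1]-c['cy'])/c['fy'],np.ones(len(uv))]@M.T
    return c['xyz']+r*((z-c['xyz'][2])/r[:,2])[:,None]
def cloud(n,d):
    c,M=cam(n);v,u=np.indices(d.shape)
    P=np.stack([(u-c['cx'])/c['fx']*d,(v-c['cy'])/c['fy']*d,d],-1);return P@M.T+c['xyz']
def mask(p,lo,hi):
    return cv2.inRange(cv2.cvtColor(np.ascontiguousarray(p),cv2.COLOR_RGB2HSV),lo,hi)
def blobs(m,amin=60):
    cs,_=cv2.findContours(m,cv2.RETR_EXTERNAL,cv2.CHAIN_APPROX_NONE)
    return [c[:,0] for c in cs if cv2.contourArea(c)>amin]
E
python3 - <<'E'
from h import *
for n in("top","scene"):
    f=np.load(n+"0.npz");p,d=f['p'],f['d'];C=cloud(n,d)
    for name,lo,hi,z in(("orange",(8,180,120),(20,255,255),.064),("blue",(105,120,60),(125,255,255),.089)):
        for b in blobs(mask(p,lo,hi),100 if name=="orange" else 400):
            P=plane(n,b,z)[:,:2]*1000
            (c,s,a)=cv2.minAreaRect(P.astype(np.float32));m=np.zeros(d.shape,np.uint8);cv2.fillPoly(m,[b],1)
            print(n,name,b.mean(0).round(),"rect",np.round(c,1),np.round(s,1),round(a,1),"zmed",np.median(C[m>0][:,2]).round(4), np.percentile(C[m>0][:,2],90).round(4))
    # station deck: heights
    H=C[...,2];m=((H>.045)&(H<.075)&(d>0)).astype(np.uint8)*255
    for b in blobs(m,3000):
        P=plane(n,b,.055)[:,:2]*1000;print(n,"station",cv2.minAreaRect(P.astype(np.float32)))
    # hood top from depth
    m=(H>.082)&(H<.096)&(mask(p,(100,80,20),(130,255,255))>0)
    q=C[m][:,:2]*1000;print("hood",len(q),cv2.minAreaRect(q.astype(np.float32)),C[m][:,2].mean())
E
```

```text
top orange [354. 184.] rect [580.3 -66.3] [33.7 42.5] 74.8 zmed 0.0646 0.0665
top blue [384. 277.] rect [ 360.2 -128.9] [68.4 67.4] 35.9 zmed 0.0215 0.0242
top blue [473. 281.] rect [ 347.5 -331.9] [142.7 143.2] 28.7 zmed 0.0443 0.047
top blue [384. 191.] rect [ 559.4 -134.2] [108.1  95.9] 74.5 zmed 0.0896 0.0921
top station ((574.23291015625, -65.039306640625), (380.39154052734375, 184.22508239746094), 74.78045654296875)
hood 1460 ((560.6177978515625, -139.09112548828125), (90.5262222290039, 91.87735748291016), 74.81329345703125) 0.09004813502531504
scene orange [280. 205.] rect [583.4 -65.1] [34.  39.7] 74.8 zmed 0.0627 0.0654
scene blue [252. 199.] rect [ 569.8 -131.8] [106.7 101.7] 74.7 zmed 0.0878 0.0905
scene blue [257. 151.] rect [ 420.7 -131. ] [71.2 66.9] 36.2 zmed 0.0193 0.0228
scene blue [183. 147.] rect [ 399.  -336.5] [162.2 140.6] 28.6 zmed 0.0417 0.0455
scene blue [12. 68.] rect [  76.1 -911.1] [175.2  90.6] 13.0 zmed 0.0982 0.1013
scene station ((581.7291259765625, -64.92015075683594), (380.22833251953125, 177.74545288085938), 74.84204864501953)
hood 1304 ((325.50494384765625, -540.3931884765625), (1042.0316162109375, 144.15603637695312), 57.505836486816406) 0.08868922774897642
```

Request:
apply_moves(moves=[[0,[37,44,-5],0.1],[0,[74,88,-20],0.2],[0,[111,132,-30],0.3],[0,[148,176,-40],0.4],[0,[186,221,-50],0.5],[0,[223,265,-60],0.6],[0,[260,309,-70],0.7],[0,[298,354,-80],0.8],[0,[335,398,-90],0.9],[0,[372,442,-100],0.915],[0,[372,442,-120],0.915],[0,[372,442,-120],0.915],[0,[372,442,-120],0.915],[0,[372,442,-120],0.915]])

```text
t: 1.85
eef_pos: [0.5815, -0.0671, 0.2856]
tcp_rot: [0.0, 0.795, 0.607, 0.0]
contact_force: [0.1, -0.1, 0.5]
grip_width: 0.0002
grasp_force: 0.0
```

Run:
```python
from h import *
from bench import bot
o=bot.get_obs();print(o['t'],o['eef_pos'],o['tcp_rot'],o['contact_force'],o['grip_width'])
p,d=imaging.snapshot("wrist");cv2.imwrite("pics/w1.png",p[...,::-1])
```

```text
1.85 [ 0.581479   -0.06709788  0.28561566] [4.38684725e-04 7.94625365e-01 6.07099817e-01 3.86020449e-04] [ 0.07727457 -0.09790871  0.46583177] 0.00022139701943359142
```

View pics/w1.png

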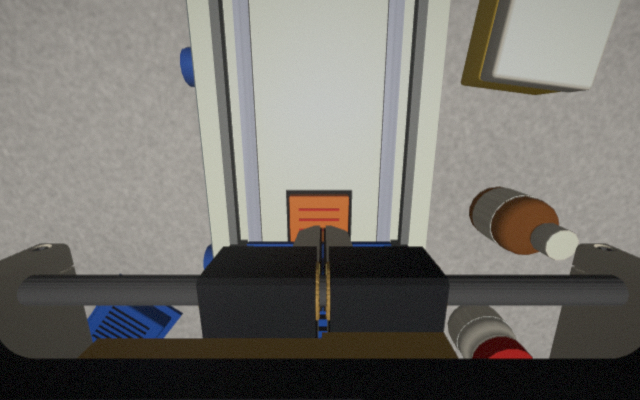

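The closed fingertips at about (323,235) stand centred over the orange tab (columns 287–351), and the fingers lie across the station as intended. Next I press slowly.

Request:
apply_moves(moves=[[0,[0,2,-15],0],[0,[0,2,-28],0],[0,[0,2,-32],0],[0,[0,2,-35],0],[0,[0,2,-37],0],[0,[0,2,-39],0],[0,[0,2,-41],0],[0,[0,2,-42],0],[0,[0,2,-43],0],[0,[0,2,-43],0]])

```text
t: 3.15
eef_pos: [0.5815, -0.0645, 0.2423]
tcp_rot: [-0.0, 0.794, 0.608, -0.0]
contact_force: [-7.6, 0.6, 11.5]
grip_width: 0.0005
grasp_force: 5.9
```

Request:
apply_moves(moves=[[0,[0,0,-1],0],[0,[0,0,-1],0],[0,[0,0,-1],0],[0,[0,0,-1],0]])

```text
t: 3.65
eef_pos: [0.5815, -0.0645, 0.2422]
tcp_rot: [-0.0, 0.794, 0.608, -0.0]
contact_force: [-11.0, 2.2, 22.8]
grip_width: 0.0004
grasp_force: 11.1
```

The tab is on its rigid stop. Next I lift, go behind the hood and come down.

Request:
apply_moves(moves=[[0,[0,0,30],0],[0,[0,0,60],0],[0,[0,0,60],0],[0,[-10,-37,60],0],[0,[-20,-73,60],0],[0,[-30,-110,60],0],[0,[-39,-146,60],0],[0,[-39,-146,60],0],[0,[-39,-146,60],0],[0,[-39,-146,40],0],[0,[-39,-146,25],0],[0,[-39,-146,17],0],[0,[-39,-146,17],0],[0,[-39,-146,17],0]])

```text
t: 5.4
eef_pos: [0.5427, -0.2105, 0.2582]
tcp_rot: [0.0, 0.794, 0.608, 0.0]
contact_force: [0.8, -0.0, -0.5]
grip_width: 0.0006
grasp_force: 0.0
```

Run:
```python
from h import *
p,d=imaging.snapshot("top");cv2.imwrite("pics/t2.png",cv2.resize(p[120:250,260:450,::-1],None,fx=4,fy=4))
p,d=imaging.snapshot("scene");m=mask(p,(8,180,120),(20,255,255))
C=cloud("scene",d)
for b in blobs(m,100):
    k=np.zeros(d.shape,np.uint8);cv2.fillPoly(k,[b],1);print(b.mean(0),np.median(C[k>0],0))
```

```text
[279.33333333 205.2       ] [ 0.58122213 -0.06486444  0.05561284]
```

View pics/t2.png

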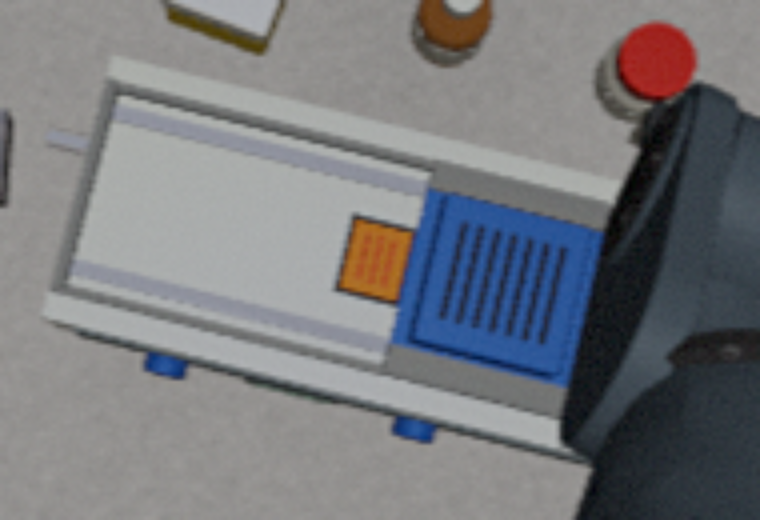

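The tab measures 55.6 mm high, so it is fully in. The cover is still seated and the tool is behind its hood. Now a gentle first push.

Request:
apply_moves(moves=[[0,[2.6,9.7,0],0],[0,[4,14.5,0],0],[0,[5,18,0],0],[0,[6,22,0],0],[0,[7,26,0],0],[0,[8,30,0],0],[0,[9.2,34,0],0],[0,[10.5,38.6,0],0]])

```text
t: 6.5
eef_pos: [0.5531, -0.1717, 0.2578]
tcp_rot: [0.0, 0.794, 0.607, -0.0]
contact_force: [-0.9, -2.9, 1.1]
grip_width: 0.0006
grasp_force: 1.3
```

```bash
cat > m.py <<'E'
from h import *
def cover(n="scene"):
    p,d=imaging.snapshot(n);C=cloud(n,d);H=C[...,2]
    m=(H>.08)&(H<.097)&(mask(p,(100,80,20),(130,255,255))>0)&(C[...,0]>.48)&(C[...,0]<.75)&(abs(C[...,1])<.3)
    q=C[m]*1000;c=cv2.minAreaRect(q[:,:2].astype(np.float32))
    y=(np.array(c[0])-[581.3,-66.5])@[.262,.965];print(n,len(q),np.round(c[0],1),np.round(c[1],1),c[2],"z",q[:,2].mean(),"stn y",y);return p
E
python3 -c "
from m import *
cover()"
```

```text
scene 1061 [ 565.8 -118.6] [92.6 93.2] 74.55056762695312 z 88.32326210048554 stn y -54.29755928955077
```

The cover slides with about 3 N. I push it the rest of the way.

Request:
apply_moves(moves=[[0,[2,7.7,0],0],[0,[4.2,15.4,0],0],[0,[6.3,23.2,0],0],[0,[8.4,31,0],0],[0,[10.5,38.6,0],0],[0,[12.6,46.3,0],0],[0,[14.7,54,0],0],[0,[16.8,61.8,0],0],[0,[18.9,69.5,0],0],[0,[21,77.2,0],0],[0,[23,85,0],0],[0,[25.2,92.6,0],0],[0,[27,99,0],0],[0,[28.5,105,0],0],[0,[30,110,0],0],[0,[31,114,0],0],[0,[31,115,0],0],[0,[31,115,0],0]])

```text
t: 8.8
eef_pos: [0.5839, -0.0567, 0.2575]
tcp_rot: [-0.0, 0.794, 0.607, 0.0]
contact_force: [0.2, -0.5, -0.0]
grip_width: 0.0002
grasp_force: 0.0
```

```bash
python3 -c "
from m import *
cover()"
```

```text
scene 996 [ 5.981e+02 -5.000e-01] [85.1 93.8] 74.5209732055664 z 88.29141283977667 stn y 68.12937693634035
```

Cover is at station y of about 68 mm and level. I back off and raise the hand.

Request:
apply_moves(moves=[[0,[-2,-8,0],0],[0,[-5,-20,0],0],[0,[-5,-20,0],0],[0,[-10,-40,40],0],[0,[-20,-80,80],0],[0,[-40,-120,130],0],[0,[-60,-160,150],0],[0,[-60,-180,150],0],[0,[-60,-180,150],0],[0,[-60,-180,150],0],[0,[-60,-180,150],0]])

```text
t: 10.22
eef_pos: [0.5245, -0.2358, 0.4069]
tcp_rot: [-0.001, 0.794, 0.608, -0.0]
contact_force: [0.4, 0.5, 1.0]
grip_width: 0.0004
grasp_force: 0.0
```

```bash
python3 -c "
from m import *
cover();p=cover('top');cv2.imwrite('pics/t3.png',p[...,::-1])"
```

```text
scene 1095 [597.7  -2.6] [89.7 94.2] 74.83395385742188 z 88.3034867188067 stn y 65.951611933136
top 1446 [596.9  -4.8] [90.  92.2] 74.88996124267578 z 90.12577211653766 stn y 63.605310076141365
```

View pics/t3.png

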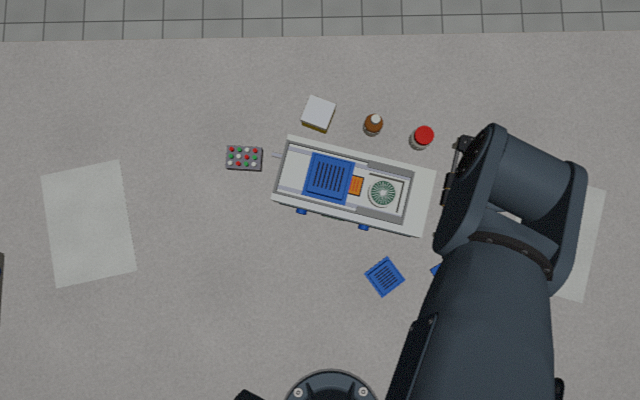

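The cover lies flat on the parking deck at (330,177) and the filter is exposed at (383,193). The bystanders are where they were and the hand is clear.

```bash
python3 -c "
from bench import bot
print(bot.sign_off())"
```

```text
the job is handed in; nothing more can be done
None
```

The job is handed in: the tab is fully pressed, the cover lies flat on the parking deck at about y = +65 mm (station frame), the bystanders stayed put, and the hand is clear; sign-off returned no verdict.

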